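Balance the loaded tube on the blade and mark the point

TASK

The capped tube has a weight hidden inside it; slide it lengthwise on the blade of the stand until it balances level by itself, without lifting it off the blade or forcing it against the stand. Then mark the balance point: set the saddle marker astride the tube, directly above the blade, and leave the tube still balanced level with the marker on it. Leave the dish of nuts, the spool, the cube and the caliper case where they are.

Things in the scene. Friction and masses are not known exactly. Their poses are not given: they have to be found in the camera images.
- stand: Fixed balance stand: steel plate 110 x 250 x 6 mm, on it a dark magnetic base block 50 x 50 mm reaching 46 mm above the shelf, which carries an upright steel blade (point edge), and two forked rests (point rest). Origin on the shelf under the blade; x runs across the tube, y along it, z up.
- edge (a point): Centre of the blade's blunt flat top, 75 mm above the shelf; same axes as the stand. The top is 8 mm wide along y and 18 mm long along x; the tube lies across it along y and balances while its centre of mass is within about 4 mm of the blade's centre. If it does not, it tips about 0.10 rad until its heavy side lies on a rest.
- rest (a point): Middle of the floor, 66 mm above the shelf, of the forked rest on the stand's +y side, 85 mm from the blade; a like one stands 85 mm away on the -y side. Each is 36 mm (x) by 16 mm (y); its two cheeks, 25 mm apart and up to 86 mm above the shelf, keep the tube in line.
- tube_center (a point): Middle of the capped aluminium tube: loose, straight, 340 mm long (y), 20 mm wide (x), 14 mm thick (z), 0.4 to 0.55 kg. It starts in the forks on the blade, tipped onto a rest. A weight fixed inside, unseen, puts its centre of mass 20 to 65 mm from the middle. Pinch its sides across x from above beside the blade; let go, it tips to its heavy side or rocks and settles level in some 2 s.
- saddle_fin (a point): Middle of the upright fin of the dark grey plastic saddle marker (35 g, loose, standing on the shelf on its legs). Fin 10 mm (x) by 14 mm (y), 42 mm tall; this point is 36 mm above the feet. Seated astride the tube, x axes parallel (either way round), its crown lies on the tube's top and this point is 27 mm above that top.
- saddle_crown (a point): Centre of the underside of the saddle marker's crown, 9 mm above its feet. The crown is a flat bar 34 mm (x) by 16 mm (y) by 6 mm under the fin; a leg 4 mm thick and 9 mm long hangs at each x end, leaving a 26 mm gap which goes over the 20 mm wide tube.
- dish: Bystander: white ceramic dish of hex nuts, 100 mm across, 34 mm high; origin under its centre.
- spool: Bystander: teal spool standing upright, 54 mm across, 50 mm high; origin under its centre.
- cube: Bystander: clear acrylic cube, 40 mm; origin under its centre.
- case: Bystander: dark grey hard case for calipers with a latch, 85 x 240 x 30 mm; origin under its centre.

How it is judged (in metres and radians):
On the way:
1. the tube lies level on the blade by itself, at rest, not held, with the marker not on it (angle between tube_center's own z axis and vertical below 0.04 rad and z of tube_center in the frame of edge between 0.003 and 0.011 m and x of tube_center in the frame of edge between -0.006 and 0.006 m and angle between the y axis of tube_center and the y axis of edge, either way round below 0.08 rad and linear speed of tube below 0.01 m/s and angular speed of tube below 0.06 rad/s and contact force between the fingers and tube below 0.05 N and horizontal distance between saddle_fin and edge above 0.06 m), for 0.4 s.
At the end, for the whole second after the job is handed in: The tube lies on the blade by itself, level within 0.04 rad, in line with the forks and at rest; the saddle marker sits upright and astride on top of the tube, within 5 mm of the blade's centre along the tube, at rest; the robot has let go of both (angle between tube_center's own z axis and vertical below 0.04 rad and z of tube_center in the frame of edge between 0.003 and 0.011 m and x of tube_center in the frame of edge between -0.006 and 0.006 m and angle between the y axis of tube_center and the y axis of edge, either way round below 0.08 rad and linear speed of each of tube, saddle below 0.01 m/s and angular speed of tube below 0.06 rad/s and contact force between the fingers and tube below 0.05 N and y of saddle_fin in the frame of edge between -0.005 and 0.005 m and x of saddle_fin in the frame of edge between -0.007 and 0.007 m and z of saddle_fin in the frame of tube_center between 0.03 and 0.038 m and angle between saddle_fin's own z axis and vertical below 0.1 rad and angle between the x axis of saddle_fin and the x axis of tube_center, either way round below 0.25 rad); the robot touches nothing.
It fails at once if the tube is lifted off the stand (its middle more than 25 mm above its balanced height) or leaves it (z of tube_center in the frame of edge above 0.032 m or z of tube_center in the frame of edge below -0.03 m).
It fails at once if the tube is pressed against the stand with more than 35 N (contact force between tube and stand above 35 N).
It fails at once if a bystander is moved by more than 15 mm (distance of any of dish, spool, cube, case from where it was at the start of the episode above 0.015 m).
It also fails if it takes over 72 s, if anything falls off the work surface, if the arm or the gripper's body presses on something with over 40 N, if the wrist force passes 120 N, or if a joint passes its speed limit or range.

ROBOT

A 6-joint arm with a two-finger parallel gripper is mounted at the origin on the work surface. World frame = base frame: x ahead of the robot, y to its left, z up, the work surface at z = 0. Lengths are in mm, angles in rad, forces in N, time in s.
With the tool pointing down it reaches from about 350 to 775 mm from the base axis. Payload 7.3 kg.
Tool frame: the origin (TCP) lies on the centre line of the jaws, within the pads' length; the fingertips stand 22 mm ahead of it and the grasp point (between the pads) lies 3 mm ahead of it; z points along the fingers, y is the direction in which the jaws open and shut (so a half turn about z gives the same grasp; the last joint's range is limited). The gripper opens to 92 mm and grips with 3 to 60 N. Pads are 19 mm wide; open, the fingers measure 130 mm over their backs; the gripper's body (75 mm by 190 mm) begins 47 mm behind the grasp point.
Start: joints at [1.112, 0.342, 1.524, -0, 1.275, -0.146], TCP at [161.54, 499.548, 248.741] pointing down, gripper open.
Joint ranges: [-2.53, 2.53], [-0.77, 2.02], [0.04, 2.7], [-1, 4.14], [0.28, 2.66], [-3.11, 3.11]. Speed limits (rad/s): [2.57, 2.57, 3.14, 3.14, 3.14, 3.14].

INTERFACE

Orientations are given as [roll, pitch, yaw] about the fixed x, y, z axes, in that order (R = Rz(yaw) Ry(pitch) Rx(roll)).
In Python, from plant import get_obs, capture, bot, spot_in gives the robot as it stands.
- The arm moves only by the shell command python3 -m handwheel 'ROWS' [OPENING]. ROWS is JSON, a list of rows, each a list of 2 entries, a list of its own where there are three numbers: the shift along the world's x, y, z in mm, then the turn, a rotation vector about the world's x, y, z in rad. In form: [[[x, y, z], [wx, wy, wz]], ...]. A call has 1 to 12 rows; each row shifts and turns the commanded pose from where the row before left it; what a row does not reach is not made up. A row lasts 1/8 s, in which the tool goes at most 62.5 mm and 10.7 degrees, less where a joint would pass 70% of its speed; a pose out of reach is approached as far as the arm can. A call is refused whole if a number of a shift passes 62.5 or a number of a turn 0.188, either way. A call with a gripper value outside its range is refused whole. OPENING is the closure, from 0 (fully open) to 1 (shut), set as the call begins (- or left out, the last holds). The fingers move at their own pace and stop on an object; the grip force is fixed at half the most. Time passes only in rows, so rows that do not move let the fingers close. It gives the time, the measured TCP pose, the force and the opening at its end, in the units of the state.
- get_obs(): the state, without advancing time (a new reading comes with each control period).
- capture(name): name is "scene" or "top" or "wrist"; returns a dict with "img" (480x640x3 uint8, red, green, blue), "fx", "fy", "cx", "cy" (pixels), "cam_to_world" (4x4, takes a point from camera to world coordinates). Camera axes: x right, y up, looking along -z (the intrinsics and any distortion apply to the point x, -y, -z); pixel columns grow to the right and rows downward; lengths in mm; the calibration is good to about 2 mm. A picture is of the moment at which its call begins. There is no depth.
- bot.close_job(): hands the job in, once; it reports no verdict.
Trained networks look in the newest picture that a camera, given by its name, has taken for a name from the list of things; names that differ only in an ending like _2 or _b are one class to them, and where a whole thing is asked for, a point or a joint stands for the part that bears it (a point fixed in the world has none). Each returns a list of dicts, best first, with "score" (0 to 1); they miss things now and then, are a little off and sometimes report something else, mostly with a low value. They report only what shows in the picture. A call takes as long as a camera call.
- spot_in(thing, camera): "xyz" ([x, y, z] in mm, in the coordinates of the camera as it stood for that picture, good to about 4 mm: the middle of the surface that is visible of it).
The state is a dict: "time": time; "joint_positions": joint angles; "dq": joint speeds; "tau": joint torques, N m; "tool_pos": TCP position; "tcp_rot": TCP orientation; "contact_force": force on the tool from outside, world axes, zero at the start; "moment": the same for the moment, N m; "grip_width": finger opening in mm.
Only numpy, scipy, OpenCV 4.12 (cv2) and the standard library are available. Lean on these libraries where they do the work, as an engineer would, in place of code of your own. Each camera call takes 0.05 s, during which the arm holds its last target. There are 200 camera calls.

## Working session

There is one attempt and no reset: what is moved stays moved. The work goes in short steps, Python scripts to look and compute and a shell command to move; the robot and the scene stay as the last step left them, time stands still between calls to the robot, and variables do not carry over. Pictures are saved under pics/ and viewed, about 8 in all and at most 12, crops included, and the job is handed in when it is done.

```bash
ls; mkdir -p pics; cat > h.py <<'E'
import numpy as np, cv2
from plant import get_obs, capture, bot, spot_in
def ray(c,u,v,z):
    M=np.array(c["cam_to_world"]); d=M[:3,:3]@np.array([(u-c["cx"])/c["fx"],-(v-c["cy"])/c["fy"],-1]); o=M[:3,3]
    return o+d*(z-o[2])/d[2]
def proj(c,p):
    M=np.array(c["cam_to_world"]); q=M[:3,:3].T@(np.array(p)-M[:3,3])
    return [c["cx"]-c["fx"]*q[0]/q[2], c["cy"]+c["fy"]*q[1]/q[2]]
def save(c,n,crop=None,s=1):
    i=c["img"][:,:,::-1]
    if crop: i=i[crop[1]:crop[3],crop[0]:crop[2]]
    cv2.imwrite("pics/"+n,cv2.resize(i,None,fx=s,fy=s,interpolation=cv2.INTER_CUBIC))
def spot(t,cam,c):
    M=np.array(c["cam_to_world"])
    return [(round(r["score"],2),np.round(M[:3,:3]@r["xyz"]+M[:3,3],1).tolist()) for r in spot_in(t,cam)[:2]]
E
python3 - <<'E'
from h import *
t=capture("top"); save(t,"top0.png")
print({k:t[k] for k in t if k!="img"})
for n in ["stand","edge","rest","tube_center","saddle_fin","saddle_crown","dish","spool","cube","case"]:print(n,spot(n,"top",t))
s=capture("scene"); save(s,"scene0.png")
for n in ["edge","rest","tube_center","saddle_fin","saddle_crown"]:print(n,spot(n,"scene",s))
print(get_obs())
E
```

```text
pics
{'fx': 452.0467460280221, 'fy': 452.0467460280221, 'cx': 322.1556196866044, 'cy': 238.62031257173564, 'cam_to_world': array([[-1.80573087e-02,  9.95836300e-01, -8.93532181e-02,
         5.35526363e+02],
       [-9.99718505e-01, -1.66073548e-02,  1.69442009e-02,
         3.12712964e-01],
       [ 1.53897297e-02,  8.96340323e-02,  9.95855861e-01,
         1.19658402e+03],
       [ 0.00000000e+00,  0.00000000e+00,  0.00000000e+00,
         1.00000000e+00]])}
stand [(0.76, [536.0, -13.7, 5.4]), (0.63, [483.5, 379.9, 18.3])]
edge [(0.64, [529.2, -16.8, 4.9])]
rest [(0.65, [534.2, -21.0, 5.7]), (0.44, [686.1, -378.4, 55.5])]
tube_center [(0.56, [540.6, -12.0, 88.7])]
saddle_fin []
saddle_crown []
dish [(0.91, [703.3, 293.8, 19.1])]
spool [(0.95, [689.0, -378.2, 53.2])]
cube [(0.76, [759.4, 136.0, 43.9])]
case [(0.8, [773.6, -127.7, 31.2])]
edge [(0.85, [552.7, 2.7, 3.2])]
rest [(0.59, [558.3, 1.0, 8.0]), (0.59, [544.6, 3.8, 87.9])]
tube_center [(0.67, [547.5, 4.1, 85.4])]
saddle_fin [(0.64, [491.2, 380.6, 26.0]), (0.54, [542.8, 3.3, 87.5])]
saddle_crown [(0.56, [482.9, 378.9, 23.2])]
{'time': 0.85, 'joint_positions': array([ 1.11196352e+00,  3.42029139e-01,  1.52410359e+00, -2.44671148e-05,
        1.27539765e+00, -1.45969691e-01]), 'dq': array([-0.00013348, -0.00034927, -0.00133961,  0.00121037, -0.00181178,
       -0.0035355 ]), 'tau': array([-3.91787453e-04, -4.31105304e+01, -2.44468921e+01,  7.17389351e-02,
        4.84048028e-02,  7.63587968e-05]), 'tool_pos': array([161.56401187, 499.53839671, 248.72411693]), 'tcp_rot': array([3.14153444e+00, 3.22173621e-05, 2.82873666e+00]), 'contact_force': array([0.04500496, 0.08081222, 0.42793973]), 'moment': array([-0.01770786, -0.02105724, -0.00609816]), 'grip_width': 91.73374655898859}
```

View pics/top0.png

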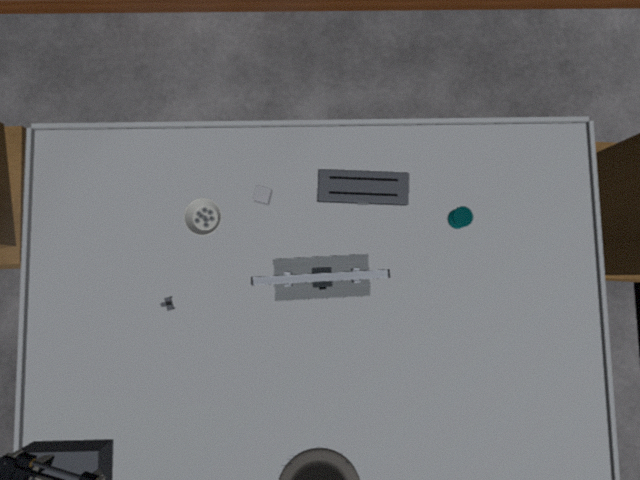

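View pics/scene0.png

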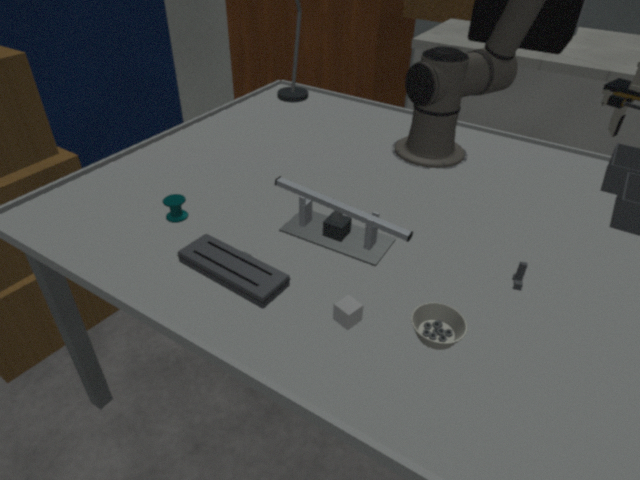

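The top view shows the saddle at about (168,302), the plate with corners near (273,259), (367,253), (370,296) and (276,300), and the tube from (252,281) to (388,273). The scene view shows the same layout, with nothing near the tube.

```bash
python3 - <<'E'
from h import *
t=capture("top")
P=np.array([ray(t,*p,6)[:2] for p in [(273,259),(367,253),(370,296),(276,300)]]);print(P.round(1),P.mean(0))
for p in [(252,281),(388,273)]:print(ray(t,*p,82).round(1))
print("saddle",ray(t,168,302,20).round(1))
E
```

```text
[[ 590.7  110.3]
 [ 602.2 -137.7]
 [ 489.4 -142.5]
 [ 483.6  103.4]] [541.49249403 -16.64338653]
[534.2 155.1  82. ]
[ 547.8 -179.4   82. ]
saddle [484.3 379.1  20. ]
```

```bash
python3 -m handwheel '[[[40,-60,25],[0,0,0]],[[50,-60,25],[0,0,0]],[[50,-60,25],[0,0,0]],[[50,-60,0],[0,0,0]],[[50,-60,0],[0,0,0]],[[40,-60,0],[0,0,0]],[[20,-40,0],[0,0,0]],[[0,0,0],[0,0,0]]]' 0
python3 - <<'E'
from h import *
c=capture("wrist");save(c,"w1.png");print(c["cam_to_world"],c["fx"])
o=get_obs();print(o["tool_pos"],o["tcp_rot"],o["time"])
for n in ["edge","rest","tube_center"]:print(n,spot(n,"wrist",c))
E
```

```text
time: 1.9
tool_pos: [406.4, 168.6, 307.2]
tcp_rot: [-3.141, 0.0, 2.824]
contact_force: [-0.1, 0.9, 0.2]
grip_width: 91.6
[[ 3.13042284e-01 -9.14814517e-01 -2.55184107e-01  3.37321109e+02]
 [ 9.49739159e-01  3.01462858e-01  8.43544572e-02  1.90293219e+02]
 [-2.40151765e-04 -2.68764851e-01  9.63205792e-01  4.43913322e+02]
 [ 0.00000000e+00  0.00000000e+00  0.00000000e+00  1.00000000e+00]] 406.4153264337204
[405.618626   170.01334319 307.29484389] [ 3.14131869e+00 -2.32734103e-04  2.82558623e+00] 1.95
edge [(0.69, [505.7, 63.3, 7.8]), (0.68, [541.4, 14.5, 87.9])]
rest [(0.74, [508.0, 64.7, 9.4]), (0.66, [474.3, 372.9, 26.3])]
tube_center [(0.96, [542.5, 15.1, 90.1])]
```

```bash
python3 -m handwheel '[[[17,-24,-3],[0,0,-0.174]],[[17,-24,-3],[0,0,-0.174]],[[17,-24,-3],[0,0,-0.174]],[[17,-24,-3],[0,0,-0.174]],[[17,-24,-3],[0,0,-0.174]],[[17,-24,-3],[0,0,-0.174]],[[17,-23,-3],[0,0,-0.171]],[[17,-20,-3],[0,0,0]],[[0,0,0],[0,0,0]]]' 0
python3 - <<'E'
from h import *
c=capture("wrist");save(c,"w2.png");print(c["cam_to_world"],c["fx"])
o=get_obs();print(o["tool_pos"],o["tcp_rot"],o["time"])
for n in ["edge","rest","tube_center"]:print(n,spot(n,"wrist",c))
for p in [(541,-17,75),(541,-17,46),(537.6,68,86),(544.4,-102,86)]: print(p,proj(c,p))
E
```

```text
time: 3.22
tool_pos: [541.7, -15.6, 282.7]
tcp_rot: [-3.141, -0.0, 1.614]
contact_force: [-0.3, 1.0, 0.0]
grip_width: 91.6
[[ 9.99082584e-01 -4.13855068e-02 -1.10104297e-02  5.38161053e+02]
 [ 4.28223521e-02  9.62519650e-01  2.67809949e-01  5.55154653e+01]
 [-4.85695574e-04 -2.68035749e-01  9.63408844e-01  4.19356510e+02]
 [ 0.00000000e+00  0.00000000e+00  0.00000000e+00  1.00000000e+00]] 406.4153264337204
[541.0721459  -14.97293961 282.91118952] [-3.14065982e+00 -5.80709574e-04  1.61484135e+00] 3.275
edge [(0.9, [544.3, 1.4, 9.7])]
rest [(0.92, [552.2, 0.2, 6.6])]
tube_center [(0.84, [543.3, 19.6, 87.0]), (0.26, [746.5, 132.0, 42.2])]
(541, -17, 75) [np.float64(322.77829701588763), np.float64(214.22117524820464)]
(541, -17, 46) [np.float64(322.8020663279459), np.float64(207.7978926409863)]
(537.6, 68, 86) [np.float64(323.0698723885654), np.float64(110.46514692210866)]
(544.4, -102, 86) [np.float64(322.50449723263625), np.float64(310.04123605865846)]
```

View pics/w2.png

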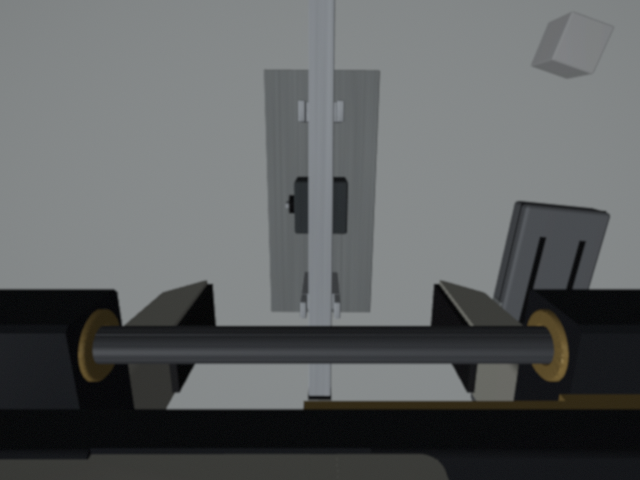

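The wrist view shows the block centred at about (321,206), the rests at (321,111) and (321,310), and the tube running along the forks, with its near end at (320,395). This agrees with a stand origin near (541,-16) and a yaw of 0.04.

```bash
python3 - <<'E'
from h import *
t=capture("top");s=capture("scene");w=capture("wrist")
save(s,"s1.png",(250,160,450,270),4)
O=np.array([540.7,-16,82]);Y=np.array([-.042,.999,0])
from scipy.optimize import least_squares
def ends(sh,tl,dz=0):
    d=Y*np.cos(tl)+np.array([0,0,np.sin(tl)]); return [O+d*(sh+k*170)+[0,0,dz] for k in(1,-1)]
for tl in(-.1,0,.1):
  f=lambda x:np.concatenate([np.subtract(proj(t,a),b) for a,b in zip(ends(x[0],tl),[(252,281),(388,273)])]+[np.subtract(proj(s,a),b) for a,b in zip(ends(x[0],tl),[(410,234),(277,181)])])
  r=least_squares(f,[0]);print(tl,r.x,r.cost,r.fun.round(1), proj(w,ends(r.x[0],tl)[1]))
E
```

```text
-0.1 [5.27924694] 3.8130902257988146 [-0.3  0.3  1.2 -0.   0.7  2.  -0.4 -1.1] [np.float64(322.79299192897645), np.float64(393.67781933679123)]
0 [3.51393663] 25.31070335190106 [-0.9  0.3  1.2  0.   1.4 -4.8 -1.1  4.7] [np.float64(322.7791031834126), np.float64(385.1688407394779)]
0.1 [1.77399324] 129.6574201535729 [ -0.9   0.3   0.4   0.1   1.3 -11.9  -1.1  10.6] [np.float64(322.7689759217471), np.float64(375.6706832049505)]
```

View pics/s1.png

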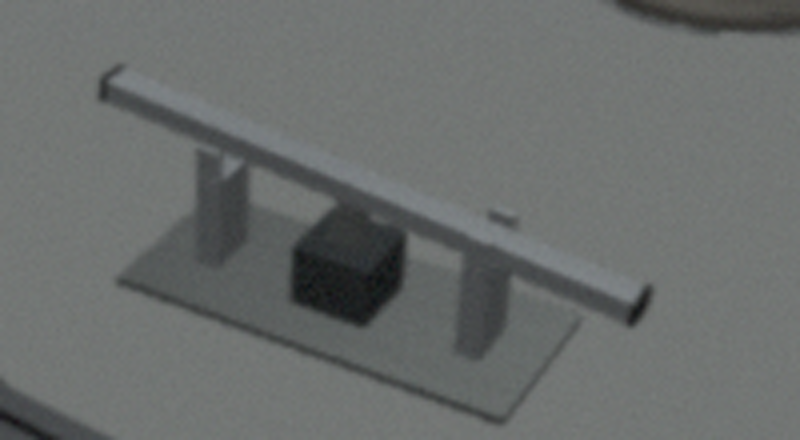

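Fit says the tube is tipped to +y (heavy side) with its middle about 5 mm to +y; the picture agrees. I'll approach the +y grasp point, 58 mm from the blade.

```bash
python3 -m handwheel '[[[-1,20,-25],[0,0,0]],[[-1,20,-25],[0,0,0]],[[-1,12,-25],[0,0,0]],[[-1,5,-25],[0,0,0]],[[0,0,-13],[0,0,0]],[[0,0,0],[0,0,0]]]' 0
python3 - <<'E'
from h import *
c=capture("wrist");save(c,"w3.png")
o=get_obs();print(o["tool_pos"],o["tcp_rot"],o["time"],o["contact_force"],o["moment"])
R=c["cam_to_world"][:3,:3]
print([np.round(proj(c,(539.5-.043*k,-16+k,76)),1) for k in(-20,20,58)], np.round(proj(c,o["tool_pos"]-[0,0,22]),1),proj(c,o["tool_pos"]-[46,0,22]))
E
```

```text
time: 4.32
tool_pos: [536.9, 40.9, 170.0]
tcp_rot: [-3.14, -0.0, 1.614]
contact_force: [0.0, 0.1, 0.3]
grip_width: 92.1
[537.47576987  40.74010815 170.76460552] [3.14104139e+00 1.13971490e-04 1.61365347e+00] 4.375 [-0.43827558  0.10301027  0.05545353] [-0.04707568  0.03666025 -0.0369159 ]
[array([324.1, 365.7]), array([324.1, 308.7]), array([324.1, 249.8])] [325.5 303. ] [np.float64(216.1070892060311), np.float64(298.657274125169)]
```

View pics/w3.png

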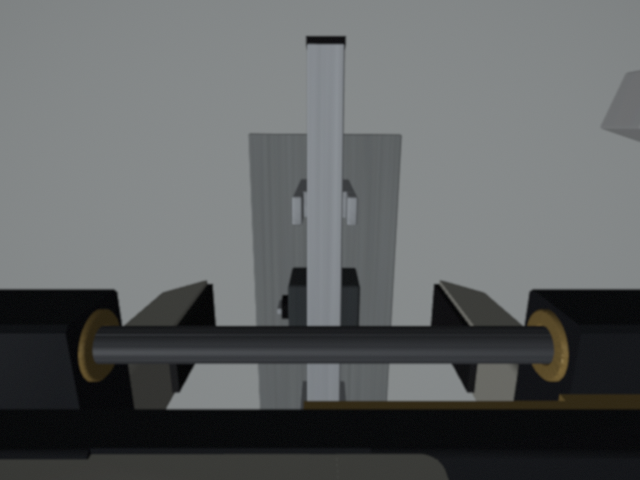

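The tube is centred at column 324–325 between the fingers, as predicted (324.1), and the +y rest is at (324,205). I'll go down and grip.

```bash
python3 -m handwheel '[[[0,0,-25],[0,0,0]],[[0,0,-25],[0,0,0]],[[0,0,-25],[0,0,0]],[[0,0,-15],[0,0,0]],[[0,0,0],[0,0,0]],[[0,0,0],[0,0,0]]]' 0
python3 -c "
from h import *
for i in range(4):capture('top');o=get_obs();print(o['tool_pos'],o['contact_force'],o['moment'])"
python3 -m handwheel '[[[0,0,0],[0,0,0]],[[0,0,0],[0,0,0]],[[0,0,0],[0,0,0]],[[0,0,0],[0,0,0]],[[0,0,0],[0,0,0]],[[0,0,0],[0,0,0]]]' 1
```

```text
time: 5.12
tool_pos: [538.0, 40.8, 81.4]
tcp_rot: [3.14, 0.0, 1.614]
contact_force: [-0.6, -0.2, -0.0]
grip_width: 92.1
[537.98534644  40.83432361  81.44858793] [ 0.06606342 -0.47499286  0.42523286] [-0.09656823  0.03111387 -0.05889816]
[537.91529082  40.84588153  81.37917688] [ 0.63617619  0.28362606 -0.12231095] [-0.00872993  0.04679227  0.01439101]
[537.79402951  40.89353159  81.2779908 ] [ 0.41162883 -0.17081841  0.405034  ] [-0.1425073   0.03763453  0.02905547]
[537.62364083  40.91837582  81.08707091] [-1.01918845 -0.38161451 -0.56511572] [-0.12384006  0.03165031  0.01859386]
time: 6.08
tool_pos: [537.2, 40.9, 80.3]
tcp_rot: [3.142, 0.0, 1.614]
contact_force: [1.5, -0.9, -0.9]
grip_width: 36.5
```

```bash
python3 -m handwheel '[[[0,0,0],[0,0,0]],[[0,0,0],[0,0,0]],[[0,0,0],[0,0,0]],[[0,0,0],[0,0,0]]]' 1
```

```text
time: 6.58
tool_pos: [537.2, 40.9, 80.3]
tcp_rot: [3.142, 0.0, 1.614]
contact_force: [0.2, 0.9, -0.1]
grip_width: 19.5
```

```bash
python3 -m handwheel '[[[0,0,1.4],[0.025,0.001,0]],[[0,0,1.4],[0.025,0.001,0]],[[0,0,1.4],[0.025,0.001,0]],[[0,0,1.3],[0.025,0.001,0]],[[0,0,0],[0,0,0]],[[0,0,0],[0,0,0]]]' 1
python3 -c "
from h import *
a=[]
for i in range(8):capture('top');o=get_obs();a.append(np.r_[o['tool_pos'],o['tcp_rot'],o['contact_force'],o['moment']])
print(np.round(np.mean(a,0),3),np.round(np.std(a,0)[6:],2),o['time'])"
```

```text
time: 7.32
tool_pos: [537.1, 40.8, 85.7]
tcp_rot: [3.141, -0.1, 1.614]
contact_force: [0.3, 0.1, -2.7]
grip_width: 19.8
[ 5.37127e+02  4.10630e+01  8.57560e+01  3.14100e+00 -1.00000e-01
  1.61400e+00  8.00000e-02 -3.68000e-01 -3.40800e+00 -2.53000e-01
  4.00000e-02  4.00000e-03] [0.47 0.4  0.21 0.04 0.02 0.03] 7.725
```

```bash
python3 -m handwheel '[[[0.4,-8,0],[0,0,0]],[[0.4,-9,0],[0,0,0]],[[0.4,-9,0],[0,0,0]],[[0.4,-9,0],[0,0,0]],[[0.2,-6,0],[0,0,0]],[[0,0,0],[0,0,0]],[[0,0,0],[0,0,0]]]' 1
python3 -c "
from h import *
a=[]
for i in range(8):capture('top');o=get_obs();a.append(np.r_[o['tool_pos'],o['tcp_rot'],o['contact_force'],o['moment']])
print(np.round(np.mean(a,0),3),np.round(np.std(a,0)[6:],2),o['time'])"
```

```text
time: 8.6
tool_pos: [539.0, -0.1, 85.8]
tcp_rot: [3.141, -0.1, 1.614]
contact_force: [-0.0, -0.4, -3.6]
grip_width: 19.5
[ 5.38977e+02  1.16000e-01  8.58100e+01  3.14100e+00 -1.00000e-01
  1.61400e+00  5.60000e-02 -2.03000e-01 -3.73700e+00 -2.02000e-01
  2.50000e-02 -6.00000e-03] [0.31 0.63 0.53 0.05 0.02 0.02] 9.0
```

```bash
python3 -m handwheel '[[[0,0,0],[0,0,0]],[[0,0,0],[0,0,0]],[[0,0,0],[0,0,0]],[[0,0,0],[0,0,0]],[[-0.4,8,-1],[-0.025,-0.001,0]],[[-0.4,9,-1],[-0.025,-0.001,0]],[[-0.4,9,-1],[-0.025,-0.001,0]],[[-0.4,9,-1],[-0.025,-0.001,0]],[[-0.2,6,-1.3],[0,0,0]],[[0,0,0],[0,0,0]]]' 0.55
python3 -c "
from h import *
a=[]
for i in range(8):capture('top');o=get_obs();a.append(np.r_[o['tool_pos'],o['tcp_rot'],o['contact_force'],o['moment']])
print(np.round(np.mean(a,0),3),np.round(np.std(a,0)[6:],2),o['time'])"
python3 -m handwheel '[[[0,0,0],[0,0,0]],[[0,0,0],[0,0,0]],[[0,0,0],[0,0,0]],[[0,0,0],[0,0,0]],[[0,0,0],[0,0,0]],[[0,0,0],[0,0,0]]]' 1
```

```text
time: 10.25
tool_pos: [537.1, 41.2, 80.4]
tcp_rot: [-3.142, -0.0, 1.614]
contact_force: [-0.6, -0.4, -0.2]
grip_width: 41.4
[ 5.37266e+02  4.05800e+01  8.05400e+01  2.35600e+00 -0.00000e+00
  1.61300e+00  3.14000e-01  4.54000e-01 -8.60000e-02 -8.10000e-02
  6.60000e-02  1.80000e-02] [0.25 0.35 0.51 0.03 0.02 0.02] 10.65
time: 11.4
tool_pos: [537.2, 40.9, 80.5]
tcp_rot: [3.142, 0.0, 1.614]
contact_force: [0.2, 0.2, 0.4]
grip_width: 19.7
```

```bash
python3 -m handwheel '[[[0,0,1.4],[0.025,0.001,0]],[[0,0,1.4],[0.025,0.001,0]],[[0,0,1.4],[0.025,0.001,0]],[[0,0,1.3],[0.025,0.001,0]],[[0.3,-6,0],[0,0,0]],[[0.3,-7,0],[0,0,0]],[[0.3,-7,0],[0,0,0]],[[0.2,-6,0],[0,0,0]],[[0,0,0],[0,0,0]],[[0,0,0],[0,0,0]]]' 1
python3 -c "
from h import *
a=[]
for i in range(10):capture('top');o=get_obs();a.append(np.r_[o['tool_pos'],o['tcp_rot'],o['contact_force'],o['moment']])
print(np.round(np.mean(a,0),3),np.round(np.std(a,0)[6:],2),o['time'])"
```

```text
time: 12.65
tool_pos: [538.2, 15.0, 85.9]
tcp_rot: [-3.142, -0.1, 1.614]
contact_force: [-0.1, 0.3, -3.5]
grip_width: 19.7
[ 5.38266e+02  1.50770e+01  8.60050e+01  3.14100e+00 -1.00000e-01
  1.61400e+00  1.57000e-01  1.85000e-01 -4.72200e+00  4.40000e-02
  5.20000e-02 -1.00000e-03] [0.41 0.46 0.45 0.02 0.03 0.03] 13.15
```

```bash
python3 -m handwheel '[[[0.1,-3,0],[0,0,0]],[[0,0,-0.4],[0,0,0]],[[0,0,0],[0,0,0]],[[0,0,0],[0,0,0]]]' 1
python3 -m handwheel '[[[0,0,0],[0,0,0]],[[0,0,0],[0,0,0]],[[0,0,0],[0,0,0]],[[0,0,0],[0,0,0]],[[0,0,0],[0,0,0]],[[0,0,0],[0,0,0]],[[0,0,0],[0,0,0]],[[0,0,0],[0,0,0]]]' 0.5
python3 - <<'E'
from h import *
s=capture("scene");save(s,"s2.png",(250,160,450,270),4)
w=capture("wrist");save(w,"w4.png");print(get_obs()['tool_pos'],get_obs()['time'])
O=np.array([539.8,-16,82]);Y=np.array([-.042,.999,0])
for tl in(-.1,0,.1):
  d=Y*np.cos(tl)+np.array([0,0,np.sin(tl)]);e=[O+d*(-65+k*170) for k in(1,-1)]
  print(tl,[np.round((np.array(proj(s,p))-[250,160])*4) for p in e],proj(w,e[0]))
E
```

```text
time: 13.65
tool_pos: [538.4, 11.9, 85.6]
tcp_rot: [3.141, -0.1, 1.614]
contact_force: [-0.4, 0.1, -4.5]
grip_width: 19.7
time: 14.65
tool_pos: [538.4, 11.9, 85.6]
tcp_rot: [3.141, -0.1, 1.614]
contact_force: [-0.3, -0.2, 0.2]
grip_width: 45.9
[538.41219631  11.91350042  85.61716368] 14.75
-0.1 [array([523., 253.]), array([10., 38.])] [np.float64(324.8755265098373), np.float64(117.58759858555798)]
0 [array([526., 237.]), array([11., 72.])] [np.float64(325.0422986194989), np.float64(112.21197421047103)]
0.1 [array([526., 221.]), array([ 15., 106.])] [np.float64(325.2315202971091), np.float64(109.36898249183625)]
```

View pics/s2.png

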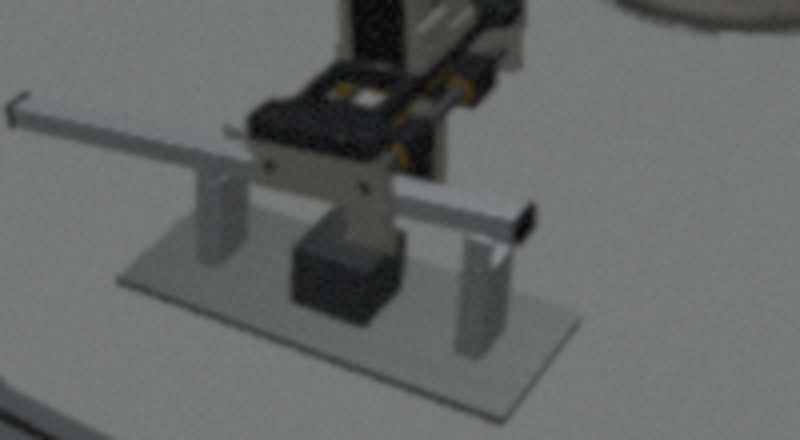

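The tube ends at (525,222) and (17,110) match the prediction for a tip to −y, so either it overshot or it is still rocking. I'll let it settle and compare.

```bash
python3 -m handwheel '[[[0,0,0],[0,0,0]],[[0,0,0],[0,0,0]],[[0,0,0],[0,0,0]],[[0,0,0],[0,0,0]],[[0,0,0],[0,0,0]],[[0,0,0],[0,0,0]],[[0,0,0],[0,0,0]],[[0,0,0],[0,0,0]],[[0,0,0],[0,0,0]],[[0,0,0],[0,0,0]]]' 0.5
python3 - <<'E'
from h import *
a=cv2.imread("pics/s2.png");s=capture("scene");save(s,"s3.png",(250,160,450,270),4);b=cv2.imread("pics/s3.png")
for n,r in(("left",np.s_[60:160,0:180]),("right",np.s_[160:260,430:580])):
  print(n,cv2.phaseCorrelate(np.float32(cv2.cvtColor(a[r],6)),np.float32(cv2.cvtColor(b[r],6))),np.abs(a[r].astype(int)-b[r]).mean())
E
```

```text
time: 16.0
tool_pos: [538.4, 11.9, 85.6]
tcp_rot: [3.141, -0.1, 1.614]
contact_force: [-0.3, 0.1, -0.1]
grip_width: 46.0
left ((0.07278252267265373, 0.10981777763064571), 0.5395911791059705) 1.5604074074074075
right ((0.04890967225881582, -0.03317445858733237), 0.6267719233194987) 1.6812888888888888
```

```bash
python3 -m handwheel '[[[0,0,0],[0,0,0]],[[0,0,0],[0,0,0]],[[0,0,0],[0,0,0]],[[0,0,0],[0,0,0]],[[0,0,0],[0,0,0]],[[0,0,0],[0,0,0]]]' 1
python3 -m handwheel '[[[0,0,-0.7],[-0.025,-0.001,0]],[[0,0,-0.8],[-0.025,-0.001,0]],[[0,0,-0.7],[-0.025,-0.001,0]],[[0,0,-0.8],[-0.025,-0.001,0]],[[0,0,0],[0,0,0]],[[-0.2,4,0],[0,0,0]],[[-0.2,4,0],[0,0,0]],[[0,0,0],[0,0,0]],[[0,0,0],[0,0,0]]]' 1
python3 -c "
from h import *
a=[]
for i in range(10):capture('top');o=get_obs();a.append(np.r_[o['tool_pos'],o['tcp_rot'],o['contact_force'],o['moment']])
print(np.round(np.mean(a,0),3),np.round(np.std(a,0)[6:],2),o['time'])"
```

```text
time: 16.8
tool_pos: [538.4, 11.9, 85.6]
tcp_rot: [3.141, -0.1, 1.614]
contact_force: [0.3, 0.6, -0.9]
grip_width: 19.7
time: 17.92
tool_pos: [538.0, 20.1, 82.6]
tcp_rot: [3.141, -0.0, 1.614]
contact_force: [-0.6, 0.3, 0.4]
grip_width: 19.5
[ 5.38003e+02  2.00510e+01  8.26310e+01  3.14100e+00 -0.00000e+00
  1.61400e+00  3.13000e-01  1.11700e+00  6.42000e-01  1.74000e-01
  2.50000e-02  5.00000e-03] [0.54 0.55 0.51 0.07 0.04 0.03] 18.425
```

```bash
python3 - <<'E'
from h import *
s=capture("scene");save(s,"s4.png",(250,160,450,270),4)
O=np.array([539.8,-16,82]);Y=np.array([-.042,.999,0])
for tl in(-.1,-.05,0,.05,.1):
  d=Y*np.cos(tl)+np.array([0,0,np.sin(tl)]);e=[O+d*(-57+k*170) for k in(1,-1)]
  print(tl,[np.round((np.array(proj(s,p))-[250,160])*4) for p in e])
E
```

```text
-0.1 [array([536., 258.]), array([21., 43.])]
-0.05 [array([538., 250.]), array([21., 59.])]
0 [array([539., 242.]), array([22., 75.])]
0.05 [array([540., 233.]), array([23., 92.])]
0.1 [array([540., 224.]), array([ 25., 108.])]
```

View pics/s4.png

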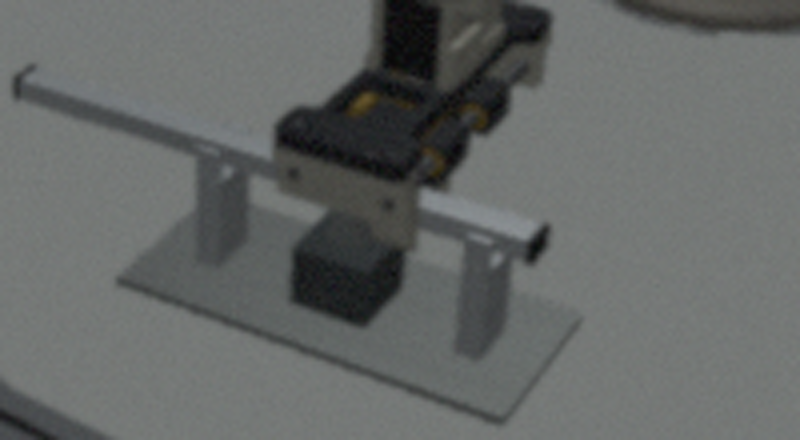

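Ends at (539,241) and (22,82): held close to level, with the tube middle at −57 mm. The wrench is too noisy to settle it, so I'll release and watch.

```bash
python3 -m handwheel '[[[0,0,0],[0,0,0]],[[0,0,0],[0,0,0]],[[0,0,0],[0,0,0]],[[0,0,0],[0,0,0]],[[0,0,0],[0,0,0]],[[0,0,0],[0,0,0]],[[0,0,0],[0,0,0]],[[0,0,0],[0,0,0]],[[0,0,0],[0,0,0]],[[0,0,0],[0,0,0]]]' 0.5
python3 - <<'E'
from h import *
a=cv2.imread("pics/s4.png");s=capture("scene");save(s,"s5.png",(250,160,450,270),4);b=cv2.imread("pics/s5.png")
# vertical position of each end: match the old end patch in the new picture
for n,(x0,y0,x1,y1) in(("left",(8,55,40,110)),("right",(510,215,560,265))):
  T=a[y0:y1,x0:x1];R=b[y0-45:y1+45,max(x0-6,0):x1+6];r=cv2.matchTemplate(R,T,cv2.TM_CCOEFF_NORMED);_,v,_,l=cv2.minMaxLoc(r);print(n,v,l[0]-min(6,x0),l[1]-45)
E
```

```text
time: 19.73
tool_pos: [538.0, 19.9, 82.6]
tcp_rot: [3.142, 0.0, 1.614]
contact_force: [1.4, -0.3, -0.3]
grip_width: 45.9
left 0.9805266857147217 3 29
right 0.978878915309906 0 -18
```

Tipped to −y again, so the centre of mass is within 53 mm of the middle. Next try is +7 mm.

```bash
python3 -m handwheel '[[[0,0,3],[0.05,0.002,0]],[[0,0,0],[0.05,0.002,0]],[[0,0,0],[0,0,0]],[[0,0,0],[0,0,0]]]' 0.5
python3 -m handwheel '[[[0,0,0],[0,0,0]],[[0,0,0],[0,0,0]],[[0,0,0],[0,0,0]],[[0,0,0],[0,0,0]],[[0,0,0],[0,0,0]]]' 1
python3 -m handwheel '[[[0,0,-0.9],[-0.025,-0.001,0]],[[0,0,-0.9],[-0.025,-0.001,0]],[[0,0,-0.9],[-0.025,-0.001,0]],[[0,0,-1],[-0.025,-0.001,0]],[[0,0,0],[0,0,0]],[[-0.2,4,0],[0,0,0]],[[-0.1,3,0],[0,0,0]],[[0,0,0],[0,0,0]],[[0,0,0],[0,0,0]]]' 1
python3 - <<'E'
from h import *
save(capture("scene"),"s6.png",(250,160,450,270),4)
E
python3 -m handwheel '[[[0,0,0],[0,0,0]],[[0,0,0],[0,0,0]],[[0,0,0],[0,0,0]],[[0,0,0],[0,0,0]],[[0,0,0],[0,0,0]],[[0,0,0],[0,0,0]],[[0,0,0],[0,0,0]],[[0,0,0],[0,0,0]],[[0,0,0],[0,0,0]],[[0,0,0],[0,0,0]]]' 0.5
cat > ends.py <<'E'
import sys
from h import *
s=capture("scene");save(s,sys.argv[1],(250,160,450,270),4);b=cv2.imread("pics/"+sys.argv[1]);a=cv2.imread("pics/s4.png")
c=[]
for n,(x0,y0,x1,y1) in(("left",(8,55,40,110)),("right",(510,215,560,265))):
  X=max(x0-6,0);R=b[y0-45:y1+45,X:x1+50];r=cv2.matchTemplate(R,a[y0:y1,x0:x1],cv2.TM_CCOEFF_NORMED);_,v,_,l=cv2.minMaxLoc(r);print(n,round(v,2),"centre",(22 if n=="left" else 539)+l[0]+X-x0,(82 if n=="left" else 241)+l[1]-45)
O=np.array([539.8,-16,82]);Y=np.array([-.042,.999,0])
for sh in map(float,sys.argv[2:]):
 for tl in(-.1,0,.1):
  d=Y*np.cos(tl)+np.array([0,0,np.sin(tl)]);e=[O+d*(sh+k*170) for k in(-1,1)]
  print(sh,tl,[np.round((np.array(proj(s,p))-[250,160])*4).tolist() for p in e])
E
python3 ends.py s7.png -50; python3 -c "from h import *;print(get_obs()['time'])"
```

```text
time: 20.27
tool_pos: [537.9, 19.9, 85.6]
tcp_rot: [3.141, -0.099, 1.614]
contact_force: [0.8, 0.7, -0.5]
grip_width: 45.9
time: 20.9
tool_pos: [538.0, 20.1, 85.6]
tcp_rot: [3.141, -0.1, 1.614]
contact_force: [-0.4, 1.0, 1.1]
grip_width: 19.9
time: 22.02
tool_pos: [537.7, 27.0, 81.9]
tcp_rot: [3.142, -0.0, 1.614]
contact_force: [-0.0, 0.2, 0.0]
grip_width: 19.8
time: 23.32
tool_pos: [537.7, 27.0, 81.9]
tcp_rot: [3.142, -0.0, 1.614]
contact_force: [-0.1, 0.1, 0.1]
grip_width: 45.7
left 0.97 centre 33 113
right 0.97 centre 549 226
-50.0 -0.1 [[30.0, 47.0], [548.0, 263.0]]
-50.0 0 [[31.0, 78.0], [551.0, 245.0]]
-50.0 0.1 [[35.0, 110.0], [553.0, 227.0]]
23.375
```

```bash
python3 -m handwheel '[[[0,0,4],[0.05,0.002,0]],[[0,0,0],[0.05,0.002,0]],[[0,0,0],[0,0,0]]]' 0.5
python3 -m handwheel '[[[0,0,0],[0,0,0]],[[0,0,0],[0,0,0]],[[0,0,0],[0,0,0]],[[0,0,0],[0,0,0]],[[0,0,0],[0,0,0]]]' 1
python3 -m handwheel '[[[0,0,-1.1],[-0.025,-0.001,0]],[[0,0,-1.1],[-0.025,-0.001,0]],[[0,0,-1.1],[-0.025,-0.001,0]],[[0,0,-1.1],[-0.025,-0.001,0]],[[-0.2,5,0],[0,0,0]],[[-0.2,5,0],[0,0,0]],[[-0.2,4,0],[0,0,0]],[[0,0,0],[0,0,0]],[[0,0,0],[0,0,0]]]' 1
python3 -m handwheel '[[[0,0,0],[0,0,0]],[[0,0,0],[0,0,0]],[[0,0,0],[0,0,0]],[[0,0,0],[0,0,0]],[[0,0,0],[0,0,0]],[[0,0,0],[0,0,0]],[[0,0,0],[0,0,0]],[[0,0,0],[0,0,0]],[[0,0,0],[0,0,0]],[[0,0,0],[0,0,0]]]' 0.5
python3 ends.py s8.png -36
```

```text
time: 23.75
tool_pos: [537.8, 26.3, 85.9]
tcp_rot: [3.141, -0.1, 1.612]
contact_force: [0.4, 0.3, 0.0]
grip_width: 46.0
time: 24.38
tool_pos: [537.7, 27.2, 85.9]
tcp_rot: [3.141, -0.1, 1.614]
contact_force: [0.3, 1.5, 0.7]
grip_width: 19.7
time: 25.5
tool_pos: [537.0, 41.3, 81.5]
tcp_rot: [-3.142, -0.001, 1.614]
contact_force: [0.2, 2.6, -1.8]
grip_width: 19.8
time: 26.75
tool_pos: [537.1, 40.9, 81.5]
tcp_rot: [3.141, 0.0, 1.614]
contact_force: [0.1, 0.2, 0.7]
grip_width: 45.8
left 0.98 centre 49 90
right 0.99 centre 572 252
-36.0 -0.1 [[50.0, 55.0], [572.0, 273.0]]
-36.0 0 [[50.0, 85.0], [576.0, 253.0]]
-36.0 0.1 [[53.0, 114.0], [577.0, 232.0]]
```

```bash
python3 -m handwheel '[[[0,0,20],[0,0,0]],[[0,0,35],[0,0,0]],[[0,0,45],[0,0,0]],[[-5,45,18],[0,0,0]],[[-7,50,0],[0,0,0]],[[-7,50,0],[0,0,0]],[[-7,50,0],[0,0,0]],[[-7,50,0],[0,0,0]],[[-7,50,0],[0,0,0]],[[-8,30,0],[0,0,0]],[[0,0,0],[0,0,0]]]' 0
python3 ends.py s9.png -36
python3 - <<'E'
from h import *
c=capture("wrist");save(c,"w5.png");o=get_obs();print(o["tool_pos"],o["tcp_rot"],o["time"])
for n in["saddle_fin","saddle_crown"]:print(spot(n,"wrist",c))
print(proj(c,(484,379,45)))
E
```

```text
time: 28.18
tool_pos: [488.0, 367.9, 199.1]
tcp_rot: [-3.141, -0.0, 1.617]
contact_force: [0.4, -0.3, -0.4]
grip_width: 91.8
left 0.98 centre 49 90
right 0.99 centre 572 252
-36.0 -0.1 [[50.0, 55.0], [572.0, 273.0]]
-36.0 0 [[50.0, 85.0], [576.0, 253.0]]
-36.0 0.1 [[53.0, 114.0], [577.0, 232.0]]
[489.00131651 365.57569863 199.28319615] [-3.14135926e+00  6.94457799e-04  1.61432686e+00] 28.275
[(0.84, [477.0, 381.0, 16.4])]
[(0.68, [484.0, 383.8, 17.9])]
[np.float64(318.0573096187388), np.float64(210.2953646967949)]
```

View pics/w5.png

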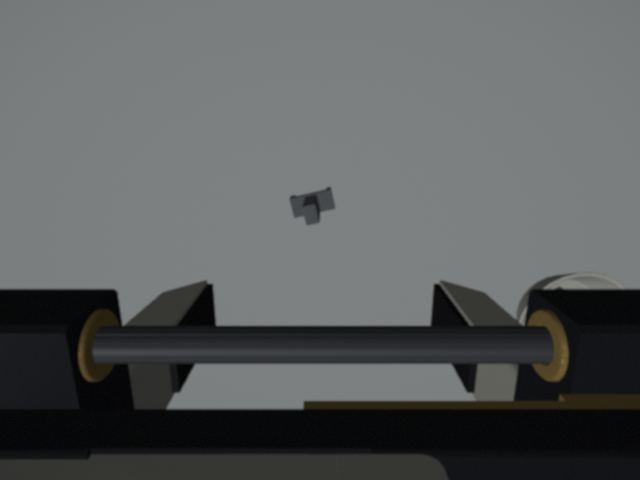

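View pics/s9.png

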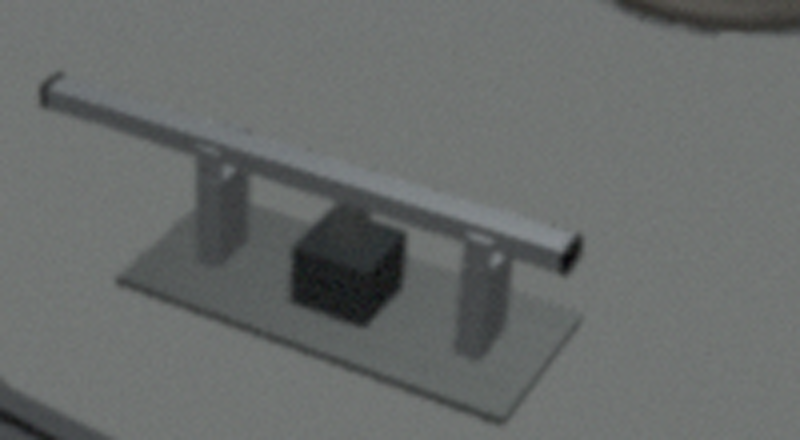

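s9 shows the tube lying level on its own, unchanged since release, so stage 1 is done. w5 shows the saddle bar with corners at about (291,197), (331,187), (335,208) and (295,217), and the fin top at about (312,221).

```bash
python3 - <<'E'
from h import *
c=capture("wrist");save(c,"w5c.png",(270,170,350,240),8)
P=np.array([ray(c,*p,15) for p in[(291,197),(331,187),(335,208),(295,217)]])
print(P.round(1),P.mean(0)); d=P[1]-P[0]+P[2]-P[3];print(np.arctan2(d[1],d[0]),np.linalg.norm(d)/2,np.linalg.norm(P[3]-P[0]))
print("fin top",ray(c,312,219,57).round(1))
E
```

```text
[[462.9 381.2  15. ]
 [494.4 390.5  15. ]
 [498.4 373.7  15. ]
 [466.4 365.   15. ]] [480.51831745 377.61662945  15.        ]
0.2765039183470772 32.94361237804972 16.539489584419975
fin top [481.  373.4  57. ]
```

View pics/w5c.png

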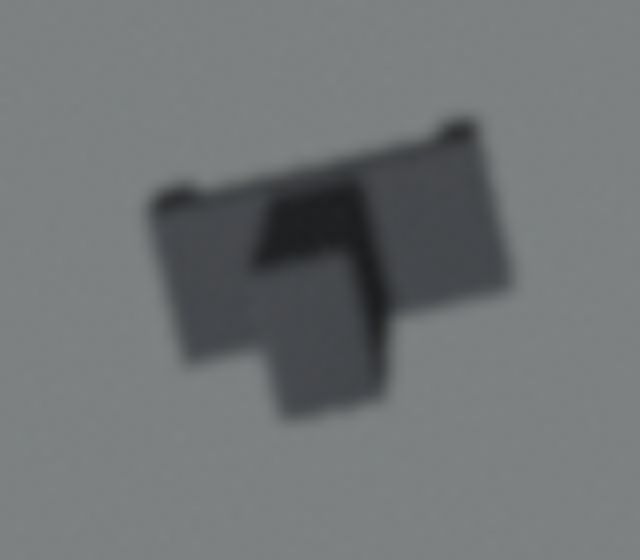

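Refined from the crop: crown and fin-top rays agree on the saddle at (479.4, 378.2), yaw 0.273.

```bash
python3 -m handwheel '[[[-4,6,-30],[0,0,0.115]],[[-5,6,-40],[0,0,0.115]],[[0,0,-35],[0,0,0]],[[0,0,0],[0,0,0]],[[0,0,0],[0,0,0]],[[0,0,0],[0,0,0]]]' 0.45
```

```text
time: 29.18
tool_pos: [481.3, 378.2, 96.5]
tcp_rot: [3.138, -0.001, 1.843]
contact_force: [0.2, -0.0, -0.1]
grip_width: 50.8
```

```bash
python3 -m handwheel '[[[-1,0,-25],[0,0,0]],[[0,0,-28],[0,0,0]],[[0,0,0],[0,0,0]],[[0,0,0],[0,0,0]]]' 0.45
python3 -m handwheel '[[[0,0,0],[0,0,0]],[[0,0,0],[0,0,0]],[[0,0,0],[0,0,0]],[[0,0,0],[0,0,0]],[[0,0,0],[0,0,0]],[[0,0,0],[0,0,0]],[[0,0,0],[0,0,0]]]' 1
```

```text
time: 29.68
tool_pos: [480.0, 378.4, 43.1]
tcp_rot: [3.139, -0.001, 1.844]
contact_force: [0.2, 0.2, 1.6]
grip_width: 50.3
time: 30.55
tool_pos: [479.1, 377.9, 41.5]
tcp_rot: [3.142, 0.0, 1.844]
contact_force: [-0.2, 0.7, 1.5]
grip_width: 9.6
```

```bash
python3 -m handwheel '[[[0,0,25],[0,0,0]],[[0,0,45],[0,0,0]],[[3,-10,50],[0,0,0]],[[6,-40,9],[0,0,-0.058]],[[7,-44,0],[0,0,-0.058]],[[7,-44,0],[0,0,-0.057]],[[7,-44,0],[0,0,-0.057]],[[7,-44,0],[0,0,0]],[[7,-44,0],[0,0,0]],[[7,-44,0],[0,0,0]],[[6,-44,0],[0,0,0]],[[5,-32,0],[0,0,0]]]' 1
python3 -m handwheel '[[[0,0,0],[0,0,0]],[[0,0,0],[0,0,0]],[[0,0,0],[0,0,0]],[[0,0,0],[0,0,0]],[[0,0,0],[0,0,0]]]' 1
python3 - <<'E'
from h import *
c=capture("wrist");save(c,"w6.png");o=get_obs();print(o["tool_pos"],o["tcp_rot"],o["time"])
p=o["tool_pos"]
print([np.round(proj(c,(540.7-.043*k+dx,-16+k+.043*dx,86)),1) for k,dx in((85,-15),(85,15),(85,0))],[np.round(proj(c,(539.8-.043*k+dx,-16+k,89)),1) for k,dx in((134,-10),(134,10),(40,-10),(40,10))])
E
python3 ends.py s10.png -36
```

```text
time: 32.05
tool_pos: [541.1, -13.9, 170.5]
tcp_rot: [-3.142, 0.0, 1.613]
contact_force: [0.0, 0.4, -0.6]
grip_width: 9.9
time: 32.67
tool_pos: [541.1, -11.5, 170.6]
tcp_rot: [3.141, 0.0, 1.615]
contact_force: [-0.1, -0.3, -0.4]
grip_width: 10.1
[541.05392676 -11.64584763 170.54105183] [3.14154748e+00 1.53167862e-05 1.61450459e+00] 32.725
[array([293.8, 108.2]), array([351.7, 108.2]), array([322.8, 108.2])] [array([300. ,  -0.8]), array([341.8,   1.3]), array([302.6, 194.6]), array([339.6, 196.2])]
left 0.98 centre 49 90
right 0.99 centre 572 252
-36.0 -0.1 [[50.0, 55.0], [572.0, 273.0]]
-36.0 0 [[50.0, 85.0], [576.0, 253.0]]
-36.0 0.1 [[53.0, 114.0], [577.0, 232.0]]
```

View pics/w6.png

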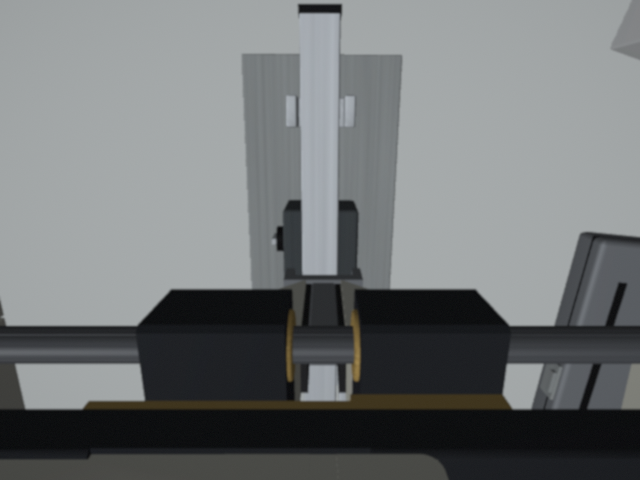

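w6: tube centre at column 320 (predicted 321), the +y rest around row 110 and the saddle square to the tube, which is still level. I need to shift by about (−1.6, −4.7) and come down.

```bash
python3 -m handwheel '[[[-1.6,-4.7,-15],[0,0,0]],[[0,0,-21],[0,0,0]],[[0,0,0],[0,0,0]],[[0,0,0],[0,0,0]],[[0,0,0],[0,0,0]],[[0,0,0],[0,0,0]]]' 1
```

```text
time: 33.52
tool_pos: [539.8, -16.8, 135.1]
tcp_rot: [3.14, 0.0, 1.614]
contact_force: [-0.4, -0.3, -0.0]
grip_width: 9.9
```

```bash
python3 -m handwheel '[[[-0.2,0.3,-4],[0,0,0]],[[0,0,-4],[0,0,0]],[[0,0,-3],[0,0,0]],[[0,0,-0.6],[0,0,0]],[[0,0,0],[0,0,0]],[[0,0,0],[0,0,0]],[[0,0,0],[0,0,0]],[[0,0,0],[0,0,0]]]' 1
python3 ends.py s11.png -36
```

```text
time: 34.52
tool_pos: [539.3, -16.5, 123.0]
tcp_rot: [3.141, 0.0, 1.614]
contact_force: [0.5, -0.2, 0.2]
grip_width: 10.1
left 0.98 centre 49 90
right 0.99 centre 572 252
-36.0 -0.1 [[50.0, 55.0], [572.0, 273.0]]
-36.0 0 [[50.0, 85.0], [576.0, 253.0]]
-36.0 0.1 [[53.0, 114.0], [577.0, 232.0]]
```

```bash
for i in 1 2 3; do python3 -m handwheel '[[[0,0,-0.5],[0,0,0]],[[0,0,0],[0,0,0]],[[0,0,0],[0,0,0]]]' 1 | grep -E 'tool|contact'; done; python3 ends.py s12.png
```

```text
tool_pos: [539.3, -16.4, 122.4]
contact_force: [-0.1, -0.3, -0.5]
tool_pos: [539.3, -16.4, 121.9]
contact_force: [-0.4, -0.4, -0.0]
tool_pos: [539.4, -16.5, 121.5]
contact_force: [0.1, 0.3, 1.6]
left 0.98 centre 49 89
right 0.99 centre 573 252
```

Contact at z ≈ 121.5 as computed, with the tube still level. I'll release and back off upwards.

```bash
python3 -m handwheel '[[[0,0,0],[0,0,0]],[[0,0,0],[0,0,0]],[[0,0,0],[0,0,0]],[[0,0,0],[0,0,0]],[[0,0,0],[0,0,0]]]' 0.55
python3 -m handwheel '[[[0,0,10],[0,0,0]],[[0,0,20],[0,0,0]],[[0,0,30],[0,0,0]],[[0,0,40],[0,0,0]],[[0,40,40],[0,0,0]],[[0,50,20],[0,0,0]],[[0,50,0],[0,0,0]],[[0,0,0],[0,0,0]],[[0,0,0],[0,0,0]],[[0,0,0],[0,0,0]]]' 0.5
python3 ends.py s13.png -36
python3 - <<'E'
from h import *
s=capture("scene");f=lambda p:np.round((np.array(proj(s,p))-[250,160])*4).tolist()
print("fin pt",f((539.5,-16.3,116)),"fin top",f((539.5,-16.3,137)),get_obs()["time"]);
for n in["saddle_fin"]:print(spot(n,"scene",s))
E
```

```text
time: 36.38
tool_pos: [539.3, -16.5, 121.4]
tcp_rot: [3.142, 0.0, 1.614]
contact_force: [0.6, -0.7, 0.4]
grip_width: 41.3
time: 37.62
tool_pos: [539.3, 122.4, 281.5]
tcp_rot: [-3.141, 0.0, 1.612]
contact_force: [0.0, -0.7, 0.6]
grip_width: 45.6
left 0.98 centre 49 90
right 0.99 centre 572 252
-36.0 -0.1 [[50.0, 55.0], [572.0, 273.0]]
-36.0 0 [[50.0, 85.0], [576.0, 253.0]]
-36.0 0.1 [[53.0, 114.0], [577.0, 232.0]]
fin pt [355.0, 129.0] fin top [357.0, 96.0] 37.725
[(0.79, [547.3, -14.3, 101.7]), (0.64, [789.8, -107.5, 27.9])]
```

View pics/s13.png

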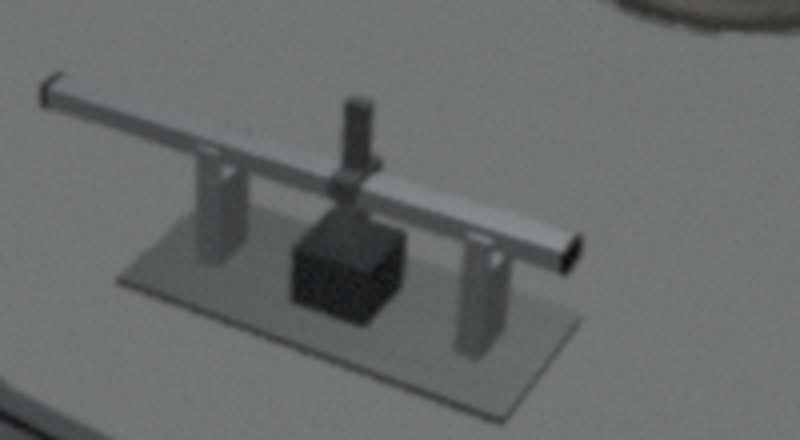

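The saddle is upright astride the tube: fin top at (360,98), predicted (357,96), right above the blade. The tube ends haven't moved, so it is still level and I'm handing in.

```bash
python3 -m handwheel '[[[0,0,0],[0,0,0]],[[0,0,0],[0,0,0]],[[0,0,0],[0,0,0]],[[0,0,0],[0,0,0]]]'; python3 ends.py s14.png; python3 -c "from h import *;bot.close_job()"
```

```text
time: 38.28
tool_pos: [539.3, 123.5, 281.4]
tcp_rot: [3.142, 0.0, 1.614]
contact_force: [-0.3, -0.2, -0.6]
grip_width: 45.8
left 0.98 centre 49 90
right 0.99 centre 572 252
the job is handed in; nothing more can be done
```

The job is handed in at about 38 s of the 72 s allowed. The tube is balanced level on the blade, with the saddle marker standing astride it directly above.

- **Balancing:** I slid the tube along the blade in held steps. Three trial positions (middle 65, 57 and 50 mm to −y of the blade) tipped to −y on release. At about 36 mm it stayed level by itself, and it showed no change about 1.4 s later.
- **Marking:** I set the marker on the tube, touching down at tool height 121.5 mm as calculated, then let go and backed off.
- **Last checks:** The tube ends were in the same image position before and after placing the marker and just before hand-in. The fin top was within about 1 mm of where it should appear above the blade.
- **Checks that disagreed:**
  - The wrist force and moment readings pointed to a balance point that proved wrong by some 25 mm or more. I dropped them and relied on releasing the tube and looking.
  - `spot_in` put the fin about 8 mm off in x and 2 mm in y, but I trusted the picture, which showed the marker seated and upright.
- **Not checked:** I did not re-measure the bystanders at the end. The moves were kept clear of them. I also had no reading of the tube's force on the stand, and brief tube contact with the blade during the levelled slides may have been lost by well under 1 mm.

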